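Clamp a repaired power module in the lever vice at the light-hold notch

TASK

Clamp the small green power module in the lever-operated board vice so that it can be soldered. Take it out of the grey tray, lay it flat and component side up on the blue pad between the open jaws, its long sides facing the jaws and centred along them, lowering it right onto the pad and not dropping it; its tray pocket only leaves room to hold it by its long sides and the jaws only by its short ends, so on the way set it down flat on the mat or desk, let go and take it again. Then lift the vice's lever out of the white-marked (open) notch, swing it to the green-marked (light hold) notch and let it drop fully home, so that the sprung jaw grips the module; never take it as far as the red (full force) notch, and leave the solder spool, the tape roll and the yellow screwdriver alone.

Things in the scene. Friction and masses are not known exactly. Their poses are not given: they have to be found in the camera images.
- power_module: Loose power module, 56 x 34 x 10 mm, about 60 g: green circuit board with 2 mm high chips on an aluminium base; base and board form a plain slab 8 mm thick, gripped by its side faces. Origin: centre of the underside; x along the 56 mm, y along the 34 mm, z up out of the chip side. Either end may point either way. Starts flat, chips up, in the tray's +x pocket, long side along the tray's x.
- tray: Grey tray, 136 x 103 mm (x, y), 22 mm high, walls 2.5, floor 3 mm, fixed on the blue mat (3 mm high, flat from x 0.34 to 0.59, y -0.61 to -0.21, ribbed to 8 mm round that; a microscope overhangs behind). Origin: centre of the underside. Two pockets, 64 (x) by 98 mm (y), centred 33 mm either side along x. The module has 2 to 6 mm free at its ends, 25 to 39 at its long sides.
- board_vice: Board vice fixed on the desk: aluminium plate 250 x 160 mm (x, y), top 13 mm above the desk; jaws at its back (+x), lever at its front (-x). Origin: centre of the underside; x from lever to jaws, z up. Two dark jaws, 40 mm wide (y), tops 22 mm above the pad between them; jaw faces 42.5 mm apart while open, so a centred module has 4 mm to each.
- nest (a point): Middle of the top of the blue pad (24 x 42 mm, x by y), 33 mm above the desk, 81.5 mm from the vice's origin along its +x; axes as the vice's. The module's underside belongs here, its long side along this y, so that its ends overhang the pad by 7 mm at +y and -y. Beyond those ends nothing stands higher than 9 mm below the pad's top: fingers can reach down there.
- moving_jaw: The jaw nearer the lever; it travels along the vice's +x, 10.5 mm as the lever goes from the open to the green notch, and is sprung: it pushes the module over the pad against the fixed jaw (about 4 mm past the nest) and holds it with about 3 N. Its origin is on the lever's axis as built, not on the jaw.
- lever_pivot (a point): Point on the lever's upright axis, 34 mm above the desk, 62 mm from the nest along the vice's -x; fixed to the vice, axes as the vice's.
- lever_knob (a point): Centre of the black upright knob at the lever's free end: a cylinder 20 mm across, 32 mm tall (16 mm above and below this point), 115 mm from the lever's axis, middle 55 mm above the desk when the lever is down. The arm under it is a steel bar 12 mm wide. Pinch it from above; it is round, so the gripper need not turn with the lever.
- lever_swing (a joint): Swing of the lever about its upright axis, rad: 0 in the white-marked open notch, 0.50 in the green, 0.85 in the red; grows anticlockwise seen from above. At 0.50 it points along the vice's -x, at 0 it points 0.50 rad from there towards the vice's +y. A tooth under the arm sits in a 13 mm wide notch with 0.03 rad of play: it cannot swing until lifted. Takes about 1 N at the knob.
- lever_lift (a joint): Lift of the lever arm about the cross pin at lever_pivot, rad: 0 with its tooth fully down in a notch, growing as the knob rises (to 0.35). The tooth is clear above 0.11, i.e. knob raised 13 mm; raise it 17 to 20 mm. A spring and its weight pull it down with about 3 N at the knob; let go between notches it stays up on the quadrant at about 0.10.
- green_mark (a point): Green painted mark, 18 x 8 mm, on the plate before the light-hold notch, 132.5 mm from the lever's axis along the vice's -x. A white mark lies before the open notch, a red one before the full-force notch.
- solder_spool: Bystander: white spool of solder wire standing on its flange behind the vice, 60 mm across, 61 mm tall; origin at its foot. Leave alone.
- pvc_tape: Bystander: blue roll of tape lying flat, 61 mm across, 18 mm high; origin at the centre of its underside. Leave alone.
- driver_yellow: Bystander: small screwdriver with a yellow handle lying on the desk left of the mat, 134 mm long; origin at its middle on the underside. Leave alone.

How it is judged (in metres and radians):
On the way, in this order (a step that is already met when the one before it is completed fails the run):
1. the module has been set down flat on the mat or desk, outside the tray, and let go (horizontal distance between power_module and tray above 0.06 m and height (world z) of power_module below 0.01 m and angle between power_module's own z axis and vertical below 0.1 rad and contact force between the fingers and power_module below 0.1 N), for 0.1 s.
2. the module lies flat on the pad between the jaws, component side up, long sides to the jaws, let go, while the lever is still in the open notch (x of power_module in the frame of nest between -0.008 and 0.008 m and y of power_module in the frame of nest between -0.01 and 0.01 m and z of power_module in the frame of nest between -0.003 and 0.003 m and angle between power_module's own z axis and vertical below 0.1 rad and angle between the x axis of power_module and the y axis of nest, either way round below 0.12 rad and contact force between the fingers and power_module below 0.1 N and value of joint lever_swing below 0.1 rad), for 0.2 s.
At the end, for the whole second after the job is handed in: Lever fully down in the green notch (swing 0.44 to 0.56, lift under 0.03 rad); module at rest on the pad, chips up, gripped by the moving jaw (over 0.8 N), within 8 mm of the nest across the jaws, 10 mm along them, 3 mm in height, 0.1 rad of level, 0.12 rad of parallel (x of power_module in the frame of nest between -0.008 and 0.008 m and y of power_module in the frame of nest between -0.01 and 0.01 m and z of power_module in the frame of nest between -0.003 and 0.003 m and angle between power_module's own z axis and vertical below 0.1 rad and angle between the x axis of power_module and the y axis of nest, either way round below 0.12 rad and value of joint lever_swing between 0.44 and 0.56 rad and value of joint lever_lift below 0.03 rad and contact force between power_module and moving_jaw above 0.8 N and linear speed of power_module below 0.02 m/s); the robot touches nothing.
It fails at once if the module is dropped or thrown (moves faster than 0.3 m/s with no finger on it) (linear speed of power_module above 0.3 m/s and contact force between the fingers and power_module below 0.05 N).
It fails at once if the lever is taken to the red full-force notch (swing above 0.75 rad) (value of joint lever_swing above 0.75 rad).
It fails at once if the solder spool, the tape roll or the yellow screwdriver is moved more than 25 mm (distance of any of solder_spool, pvc_tape, driver_yellow from where it was at the start of the episode above 0.025 m).
It also fails if it takes over 67 s, if anything falls off the work surface, if the arm or the gripper's body presses on something with over 40 N, if the wrist force passes 120 N, or if a joint passes its speed limit or range.

ROBOT

A 7-joint arm with a two-finger parallel gripper is mounted at the origin on a cart in front of the work surface, level with it; the furniture and walls round the work are solid. World frame = base frame: x ahead of the robot, y to its left, z up, the work surface at z = 0. Lengths are in m, angles in degrees, forces in N, time in s.
With the tool pointing down it reaches from about 0.35 to 0.9 m from the base axis. Payload 7.2 kg.
Tool frame: the origin (TCP) lies midway between the tips of the shut fingers; the grasp point (between the pads) lies 19 mm behind it; z points along the fingers, y is the line along which they close (so a half turn about z gives the same grasp; the last joint's range is limited). The gripper opens to 88 mm and grips with 3 to 60 N. Pads are 20 mm wide; open, the fingers measure 115 mm over their backs; the gripper's body (75 mm by 178 mm) begins 61 mm behind the grasp point.
Start: joints at [-72.777, 23.554, -0.728, 91.456, 0.321, 64.991, -4.71], TCP at [0.225, 0.583, 0.223] pointing down, gripper open.
Joint ranges: [-169.25, 169.25], [-16.82, 113.86], [-84.01, 82.57], [7.8, 145.47], [-59.2, 239.2], [7.22, 106.19], [-163.78, 163.78]. Speed limits (degrees/s): [136.94, 136.94, 172.46, 172.46, 180, 180, 180].

INTERFACE

Orientations are given as [roll, pitch, yaw] about the fixed x, y, z axes, in that order (R = Rz(yaw) Ry(pitch) Rx(roll)).
In Python, from bench import * gives the robot as it stands. Calls block until the motion is done:
- move_to(position, orientation): joint-space move of the TCP to a pose.
- move_linear(position, feed=0.15, rot=None): straight line of the TCP; rot=None keeps the orientation; feed is the mean speed in m/s.
- movej(angles): joint-space move.
- grip(opening, f_grip=None): finger opening in m; f_grip is the grip in N (None keeps the last); returns when the fingers have stopped.
- sleep(seconds).
- ik(position, orientation): joint angles nearest the present ones, or None.
- observe(): the state.
- get_image(name): name is "side" or "top"; returns a dict with "frame" (384x512x3 uint8, blue, green, red), "mtx" (3x3 intrinsics, pixels), "rvec" (rotation vector, rad) and "tvec" (3), from world to camera coordinates, as OpenCV has them. Camera axes: x right, y down, z forward; pixel columns grow to the right and rows downward; lengths in m; the calibration is good to about 2 mm. A picture is of the moment at which its call begins. There is no depth.
A pose or a line that the arm cannot do raises Unreachable and nothing moves.
- finish_job(): hands the job in; it is judged then, once.
The state is a dict: "clock": time; "joint_positions": joint angles; "qvel": joint speeds; "joint_torque": joint torques, N m; "eef_pos": TCP position; "ee_rot": TCP orientation; "force": force on the tool from outside, world axes, zero at the start; "moment": the same for the moment, N m; "width": finger opening in m; "grip_force": force on a finger pad.
Only numpy, scipy, OpenCV 4.12 (cv2) and the standard library are available. Lean on these libraries where they do the work, as an engineer would, in place of code of your own. Each camera call takes 0.05 s, during which the arm holds its last target. There are 200 camera calls.

## Working session

There is one attempt and no reset: what is moved stays moved. The work goes in short steps, each a Python script; the robot and the scene stay as the last script left them, time stands still between calls to the robot, and variables do not carry over. Pictures are saved under pics/ and viewed, at most 13 in all, crops included, and the job is handed in when it is done.

```bash
mkdir -p pics; ls; python3 - <<'E'
from bench import *
import cv2
for n in("top","side"):
    d=get_image(n); cv2.imwrite(f"pics/{n}0.png",d["frame"]); print(n,d["mtx"],d["rvec"],d["tvec"])
o=observe(); print(o)
E
```

```text
pics
top [[346.71937804   0.         244.82943322]
 [  0.         346.71937804 193.73469798]
 [  0.           0.           1.        ]] [ 2.16685245 -2.14106387  0.16712893] [-0.11243804  0.62469319  1.09947909]
side [[396.87832417   0.         257.64740571]
 [  0.         396.87832417 187.77062522]
 [  0.           0.           1.        ]] [ 2.2254343  -0.66431683  0.26479774] [-0.56088419  0.20114415  0.95342494]
{'clock': 0.1, 'joint_positions': array([-72.77533904,  23.59410061,  -0.73003101,  91.4974528 ,
         0.32202503,  64.99110321,  -4.71056722]), 'qvel': array([ 0.03244025, -0.06412746,  0.01751855, -0.20031579, -0.0584497 ,
       -0.07927594, -0.08180892]), 'joint_torque': array([ 2.24552190e-03, -5.89097679e+01,  6.43633995e-01, -2.91705823e+01,
       -5.37431706e-02,  1.45341965e-02,  4.65913490e-05]), 'eef_pos': array([0.22519062, 0.58254434, 0.22192039]), 'ee_rot': array([-1.79919625e+02,  6.06995565e-03,  1.58870336e+02]), 'force': array([-0.06163026,  0.70040611,  0.29895249]), 'moment': array([-0.01912181, -0.01544075,  0.01877732]), 'grip_force': 0.0, 'width': 0.08809311426310057}
```

View pics/top0.png

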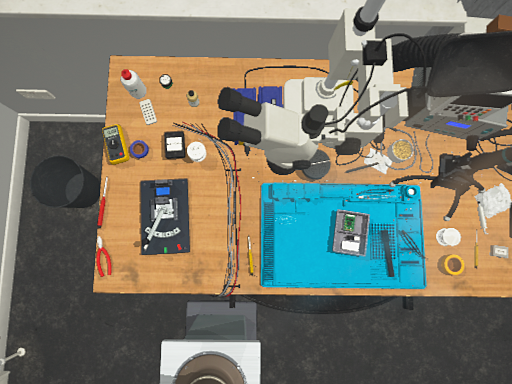

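View pics/side0.png

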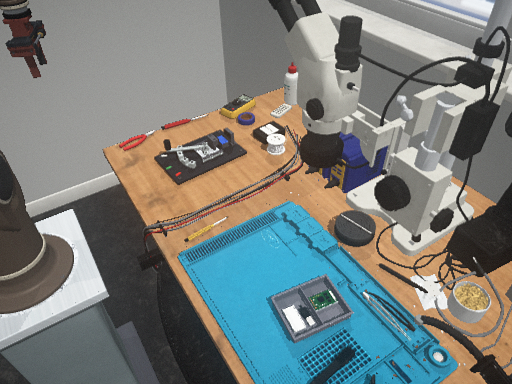

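```bash
cat > h.py <<'E'
from bench import *
import cv2, numpy as np
def cam(d): 
    R=cv2.Rodrigues(np.asarray(d["rvec"],float))[0]; t=np.asarray(d["tvec"],float).ravel(); return np.asarray(d["mtx"]),R,t
def ray(d,px,z):
    K,R,t=cam(d); c=-R.T@t; v=R.T@np.linalg.inv(K)@np.array([px[0],px[1],1.]); return c+v*(z-c[2])/v[2]
def proj(d,P):
    K,R,t=cam(d); return cv2.projectPoints(np.atleast_2d(np.asarray(P,float)),R,t,K,None)[0].reshape(-1,2)
def tri(d1,p1,d2,p2):
    A=[np.c_[cam(d)[0]@cam(d)[1],cam(d)[0]@cam(d)[2]] for d in(d1,d2)]
    X=cv2.triangulatePoints(A[0],A[1],np.float64(p1).reshape(2,1),np.float64(p2).reshape(2,1)).ravel(); return X[:3]/X[3]
def crop(d,x,y,w,h,s): return cv2.resize(d["frame"][y:y+h,x:x+w],None,fx=s,fy=s,interpolation=cv2.INTER_CUBIC)
E
python3 - <<'E'
from h import *
a=get_image("top"); b=get_image("side")
t=np.hstack([crop(a,135,172,60,90,6),crop(a,325,202,55,60,6) if 0 else cv2.copyMakeBorder(crop(a,322,202,60,60,6),0,180,0,0,cv2.BORDER_CONSTANT)])
s=np.hstack([crop(b,150,122,100,64,4),crop(b,264,268,96,64,4)]); 
cv2.imwrite("pics/t1.png",t); cv2.imwrite("pics/s1.png",s)
E
```

```text
(no output)
```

View pics/t1.png

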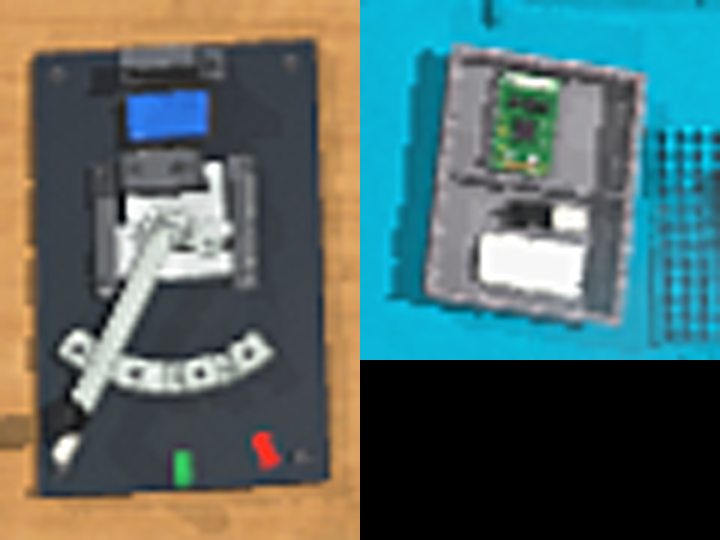

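View pics/s1.png

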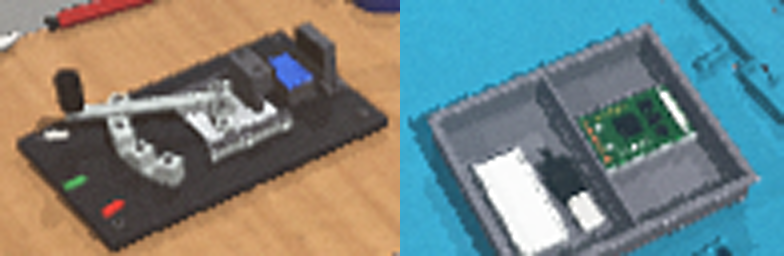

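Top crop: blue pad at ~(163,191), green mark ~(165.5,250), red ~(179,247), module ~(349,223) in the tray's upper (+x) pocket; the side view shows all of these too. I'll measure by colour masks.

```bash
cat >> h.py <<'E'
def blob(d,box,lo,hi,close=0):
    x,y,w,h=box; m=cv2.inRange(cv2.cvtColor(d["frame"],cv2.COLOR_BGR2HSV),np.array(lo),np.array(hi))
    k=np.zeros_like(m); k[y:y+h,x:x+w]=m[y:y+h,x:x+w]
    if close: k=cv2.morphologyEx(k,cv2.MORPH_CLOSE,np.ones((close,close)))
    n,l,s,c=cv2.connectedComponentsWithStats(k); i=1+np.argmax(s[1:,4]); return c[i],(l==i).astype(np.uint8),s[i,4]
def rect(d,mask,z):
    c=cv2.findContours(mask,cv2.RETR_EXTERNAL,cv2.CHAIN_APPROX_NONE)[0]; c=max(c,key=len).reshape(-1,2)
    P=np.array([ray(d,p,z)[:2] for p in c]); (ce,sz,an)=cv2.minAreaRect((P*1000).astype(np.float32)); return np.round(np.array(ce)/1000,4),np.round(sz,1),round(an,1)
V={"top":(135,172,60,90),"side":(150,122,100,64)}; T={"top":(322,202,60,60),"side":(264,268,96,64)}
E
python3 - <<'E'
from h import *
D={n:get_image(n) for n in("top","side")}
feats={"pad":(V,(105,150,100),(125,255,255),.033),"green":(V,(50,120,60),(80,255,255),.013),"red":(V,(0,180,120),(4,255,255),.013),"module":(T,(45,60,20),(85,255,255),.014)}
for k,(B,lo,hi,z) in feats.items():
    p={}
    for n in D:
        c,m,a=blob(D[n],B[n],lo,hi,3 if k=="module" else 0); p[n]=c; print(k,n,np.round(c,1),a,np.round(ray(D[n],c,z),4), rect(D[n],m,z))
    print("   tri",np.round(tri(D["top"],p["top"],D["side"],p["side"]),4))
for n in D:
    c,m,a=blob(D[n],V[n],(90,0,0),(140,140,90),5); print("plate",n,a,rect(D[n],m,.013))
    c,m,a=blob(D[n],T[n],(0,0,0),(180,70,190),5); print("tray",n,a,rect(D[n],m,.025))
E
```

```text
pad top [162.5 190.6] 105 [0.6346 0.1691 0.033 ] (array([0.6351, 0.1692]), array([23.6, 43.7]), 0.8)
pad side [222.  139.2] 44 [0.6381 0.1679 0.033 ] (array([0.6371, 0.1698]), array([21.7, 38.7]), 4.9)
   tri [0.6365 0.1683 0.0331]
green top [165.  249.5] 18 [0.4408 0.1567 0.013 ] (array([0.4408, 0.1567]), array([16.6,  6.6]), 2.5)
green side [168.3 166.8] 6 [0.4435 0.1591 0.013 ] (array([0.4435, 0.1591]), array([12. ,  4.2]), 8.6)
   tri [0.4418 0.1557 0.016 ]
red top [178.7 246.2] 13 [0.452  0.1119 0.013 ] (array([0.4518, 0.1112]), array([16.2,  7.3]), 28.6)
red side [177.4 173.7] 9 [0.4534 0.1133 0.013 ] (array([0.4538, 0.1139]), array([15.4,  5.5]), 30.4)
   tri [0.4524 0.1115 0.0146]
module top [349.1 222. ] 144 [ 0.5389 -0.4576  0.014 ] (array([ 0.5386, -0.4572]), array([33.3, 57.6]), 80.2)
module side [321.9 299.6] 296 [ 0.5388 -0.4586  0.014 ] (array([ 0.541 , -0.4583]), array([33.7, 55.7]), 81.1)
   tri [ 0.5392 -0.458   0.0129]
plate top 2772 (array([0.5523, 0.1629]), array([245.8, 156.9]), 3.8)
tray top 1253 (array([ 0.5037, -0.4577]), array([110. , 140.8]), 81.8)
plate side 13 (array([0.7559, 0.2385]), array([ 9.1, 27.5]), 14.7)
tray side 2515 (array([ 0.5052, -0.4616]), array([113.4, 142.7]), 81.9)
```

Everything agrees: pad and mark are 195 mm apart (194.5 given), plate and tray sizes match, and the triangulated heights fit. The vice yaw is about 3.6°. Next I plan the yaw choices and check microscope clearance.

```bash
python3 - <<'E'
from h import *
P={"via":(.42,.05,.22),"tray":(.539,-.458,.0075),"set":(.43,-.29,.0045),"nest":(.635,.1685,.0345),"knob":(.471,.214,.055)}
for k,p in P.items():
    for y in (-9,171,0,90,-90,183.6,3.6,50,105):
        q=ik(p,(180,0,y)); print(k,y,None if q is None else np.round(q,0))
D={n:get_image(n) for n in("top","side")}
print("eyepieces/objective tri", tri(D["top"],(222,133),D["side"],(276,8)), [np.round(ray(D["top"],p,z),3) for p in((222,133),(315,163)) for z in(.2,.3,.4)])
E
```

```text
via -9 [ -51.    3.   39.  120.   -2.   58. -109.]
via 171 [-37.   3.  25. 119.  -1.  58.  70.]
via 0 [ -51.    3.   40.  120.   -2.   58. -100.]
via 90 [-44.   3.  32. 120.  -2.  58. -11.]
via -90 [ 49.  14. -70. 115.  15.  61. 152.]
via 183.6 [-36.   3.  24. 119.  -1.  58.  82.]
via 3.6 [-51.   3.  40. 120.  -2.  58. -97.]
via 50 [-47.   3.  36. 120.  -2.  58. -51.]
via 105 [-43.   3.  31. 119.  -2.  58.   4.]
tray -9 [ 10.  52.  43.  90. -41.  55. -32.]
tray 171 [ 13.  50.  38.  90. -36.  53. 145.]
tray 0 [ 12.  51.  41.  90. -38.  54. -25.]
tray 90 [ 15.  49.  36.  90. -34.  52.  62.]
tray -90 [   3.   59.   59.   91.  -56.   63. -103.]
tray 183.6 [ 14.  49.  36.  90. -34.  52. 156.]
tray 3.6 [ 13.  50.  39.  90. -37.  53. -22.]
tray 50 [ 10.  52.  45.  90. -42.  56.  28.]
tray 105 [ 15.  49.  35.  90. -33.  52.  77.]
set -9 [-13.  47.  59. 119. -56.  49. -18.]
set 171 [  3.  35.  35. 118. -33.  36. 141.]
set 0 [-13.  47.  59. 119. -56.  49.  -9.]
set 90 [  2.  35.  35. 118. -34.  37.  60.]
set -90 [-13.  47.  59. 119. -56.  49. -99.]
set 183.6 [  3.  35.  34. 118. -32.  36. 153.
[... 522 characters left out ...]
23.  97. -20.  47.  12.]
knob -9 [ -57.   29.   35.  117.  -25.   41. -105.]
knob 171 [-35.  26.   7. 116.  -5.  39.  56.]
knob 0 [-55.  29.  33. 117. -24.  41. -97.]
knob 90 [-47.  27.  22. 117. -15.  39. -15.]
knob -90 [-19.  26. -13. 115.   9.  40. 142.]
knob 183.6 [-33.  26.   4. 116.  -3.  39.  67.]
knob 3.6 [-55.  28.  32. 117. -23.  41. -94.]
knob 50 [-50.  27.  25. 117. -18.  40. -53.]
knob 105 [-45.  26.  19. 116. -13.  39.  -2.]
eyepieces/objective tri [ 0.69127755 -0.05198937  0.4859237 ] [array([ 0.782, -0.034,  0.2  ]), array([ 0.75, -0.04,  0.3 ]), array([ 0.717, -0.046,  0.4  ]), array([ 0.696, -0.305,  0.2  ]), array([ 0.673, -0.283,  0.3  ]), array([ 0.649, -0.261,  0.4  ])]
```

```bash
python3 - <<'E'
from h import *
st=lambda s:print(s,[np.round(observe()[k],4) for k in("clock","eef_pos","force","width","grip_force")])
move_to((.40,.0,.22),(180,0,60)); st("via")
move_to((.42,-.34,.17),(180,0,-9)); 
move_linear((.539,-.459,.10),feed=.25); grip(.054); st("above")
d=get_image("side"); cv2.imwrite("pics/s2.png",crop(d,230,200,160,120,4))
E
```

```text
via [np.float64(2.575), array([0.4004, 0.0009, 0.2201]), array([ 0.2294, -0.2924,  0.1296]), np.float64(0.0878), np.float64(0.0)]
above [np.float64(5.45), array([ 0.539, -0.459,  0.1  ]), array([-0.2903, -0.5106,  0.0051]), np.float64(0.0539), np.float64(0.0)]
```

View pics/s2.png

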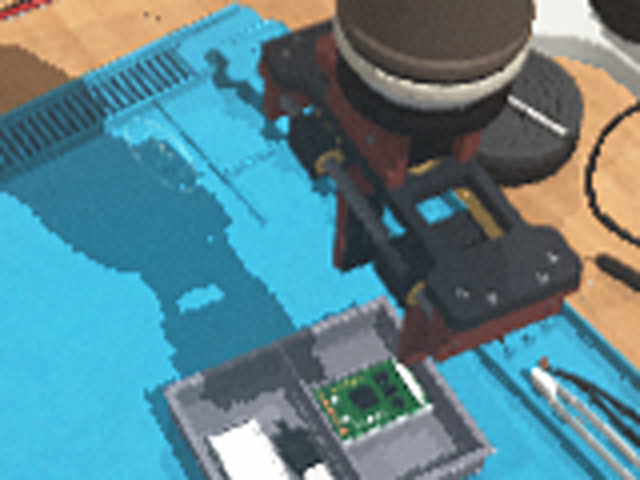

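The close-up shows the gripper aligned above the pocket, with the module at about (370,400) and the tray clear of the body. Now pick it and set it down.

```bash
python3 - <<'E'
from h import *
st=lambda s:print(s,[np.round(observe()[k],4) for k in("clock","eef_pos","force","width","grip_force")])
move_linear((.539,-.459,.025),feed=.12); move_linear((.539,-.459,.0078),feed=.04); st("down")
grip(.02,f_grip=20); st("grip")
move_linear((.539,-.459,.07),feed=.08); st("lift")
if observe()["width"]>.03:
    move_linear((.43,-.29,.06),feed=.15,rot=(180,0,0)); move_linear((.43,-.29,.012),feed=.1); move_linear((.43,-.29,.0049),feed=.02); st("set")
d=get_image("side"); cv2.imwrite("pics/s3.png",crop(d,190,180,160,130,4))
E
```

```text
down [np.float64(6.8583), array([ 0.5389, -0.459 ,  0.0077]), array([-0.4374, -0.4728,  0.0098]), np.float64(0.0539), np.float64(0.0)]
grip [np.float64(7.3083), array([ 0.539 , -0.459 ,  0.0079]), array([-0.3112,  0.0881,  0.2387]), np.float64(0.0335), np.float64(20.0001)]
lift [np.float64(8.2333), array([ 0.5389, -0.4586,  0.0695]), array([ 0.7118, -0.2767,  0.2067]), np.float64(0.0336), np.float64(19.9999)]
set [np.float64(10.8667), array([ 0.43  , -0.29  ,  0.0049]), array([-0.6152,  0.1908,  0.2513]), np.float64(0.0336), np.float64(19.9999)]
```

View pics/s3.png

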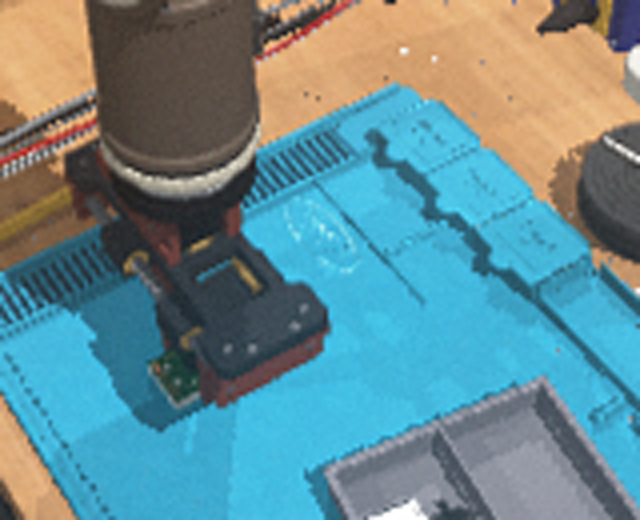

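The module, seen at ~(180,380), is held level at mat height with the tray empty behind it. Release, back off and measure it.

```bash
python3 - <<'E'
from h import *
st=lambda s:print(s,[np.round(observe()[k],4) for k in("clock","eef_pos","force","width","grip_force")])
move_linear((.43,-.29,.0046),feed=.02); st("down")
grip(.05); sleep(.2); move_linear((.43,-.29,.06),feed=.15); move_to((.40,-.08,.12),(180,0,90)); grip(.086); st("away")
p={};D={}
for n in("top","side"):
    d=D[n]=get_image(n); u=proj(d,[(.43,-.29,.011)])[0].astype(int)
    c,m,a=blob(d,(u[0]-20,u[1]-20,40,40),(45,60,20),(84,255,200),3); p[n]=c
    print(n,u,c,a,np.round(ray(d,c,.012),4),rect(d,m,.011))
print(tri(D["top"],p["top"],D["side"],p["side"]))
E
```

```text
down [np.float64(11.1667), array([ 0.43  , -0.29  ,  0.0048]), array([-1.0694,  1.3133,  4.5775]), np.float64(0.0336), np.float64(20.0007)]
away [np.float64(13.9833), array([ 0.4 , -0.08,  0.12]), array([-0.0903,  0.0292, -0.5719]), np.float64(0.0856), np.float64(0.0)]
top [299 254] [299.24489796 254.18367347] 147 [ 0.4302 -0.2884  0.012 ] (array([ 0.4307, -0.2894]), array([30.1, 52.7]), 89.5)
side [239 269] [239.64840183 270.56164384] 219 [ 0.4293 -0.2924  0.012 ] (array([ 0.4309, -0.2908]), array([33. , 54.2]), 89.9)
[ 0.43047415 -0.28933002  0.0075008 ]
```

Module flat at (0.4305,-0.290), yaw about 0. Regrip it by the ends and carry it over to the nest.

```bash
python3 - <<'E'
from h import *
st=lambda s:print(s,[np.round(observe()[k],4) for k in("clock","eef_pos","force","width","grip_force")])
move_to((.4303,-.29,.06),(180,0,90)); move_linear((.4303,-.29,.015),feed=.1); move_linear((.4303,-.29,.0048),feed=.03); st("down")
grip(.04,f_grip=20); st("grip"); move_linear((.4303,-.29,.12),feed=.12)
if observe()["width"]>.05:
    move_to((.47,.02,.15),(180,0,135)); move_to((.6350,.1687,.12),(180,0,183.6)); move_linear((.6350,.1687,.075),feed=.1); st("above")
d=get_image("side"); cv2.imwrite("pics/s4.png",crop(d,160,80,110,100,6))
E
```

```text
down [np.float64(16.0583), array([ 0.4302, -0.29  ,  0.0047]), array([ 0.2417, -0.2951,  0.2163]), np.float64(0.0861), np.float64(0.0)]
grip [np.float64(16.6333), array([ 0.4303, -0.29  ,  0.0049]), array([-0.1428, -0.3876,  0.7961]), np.float64(0.0556), np.float64(20.0002)]
above [np.float64(20.4417), array([0.6351, 0.1685, 0.0751]), array([0.0577, 0.5807, 0.3127]), np.float64(0.0559), np.float64(20.0)]
```

View pics/s4.png

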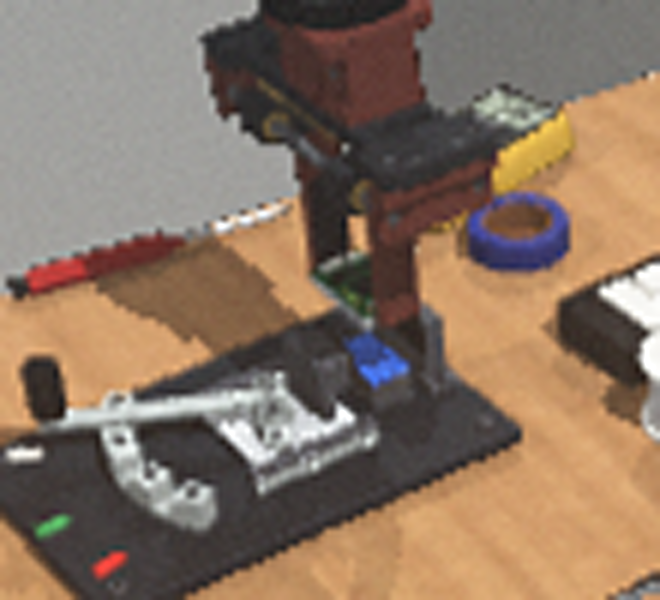

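Module is held level over the gap between the jaws, at ~(345,285) above the pad at (375,360). Lower it in steps with force checks.

```bash
python3 - <<'E'
from h import *
st=lambda s:print(s,[np.round(observe()[k],4) for k in("clock","eef_pos","force","width","grip_force")])
f0=observe()["force"]; move_linear((.6350,.1687,.060),feed=.08)
for z in(.052,.046,.041,.038,.0365,.0355,.035,.0346,.0342,.0338):
    move_linear((.6350,.1687,z),feed=.04); f=observe()["force"]-f0; print(z,np.round(f,1),observe()["eef_pos"].round(4))
    if abs(f[2])>3 or np.hypot(*f[:2])>3: break
st("end")
E
```

```text
0.052 [1.2 0.6 0.4] [0.6348 0.1686 0.0517]
0.046 [1.  0.4 0.5] [0.6347 0.1687 0.0456]
0.041 [ 1.4 -0.3 -0. ] [0.6348 0.1687 0.0407]
0.038 [ 1.1 -0.5  0.2] [0.6349 0.1687 0.0378]
0.0365 [0.4 0.6 0.2] [0.6349 0.1687 0.0364]
0.0355 [ 0.5 -0.6 -0.1] [0.6349 0.1687 0.0354]
0.035 [1.2 0.1 0.6] [0.635  0.1687 0.035 ]
0.0346 [-0.8 -0.2  3.8] [0.635  0.1687 0.0349]
end [np.float64(23.0), array([0.635 , 0.1687, 0.0349]), array([-1.812 , -0.167 ,  3.0177]), np.float64(0.0561), np.float64(20.0005)]
```

Contact came at exactly the expected height, with no sideways force. Release, retreat, and check the module and knob.

```bash
python3 - <<'E'
from h import *
st=lambda s:print(s,[np.round(observe()[k],4) for k in("clock","eef_pos","force","width","grip_force")])
grip(.070); sleep(.1); move_linear((.6350,.1687,.13),feed=.12); move_to((.42,-.02,.16),(180,0,183.6)); sleep(.1); st("away")
D={n:get_image(n) for n in("top","side")}; p={}
for n,d in D.items():
    u=proj(d,[(.635,.1687,.041)])[0].astype(int)
    c,m,a=blob(d,(u[0]-15,u[1]-15,30,30),(45,60,20),(84,255,200),3); p[n]=c
    print(n,c,a,np.round(ray(d,c,.042),4),rect(d,m,.041))
print(tri(D["top"],p["top"],D["side"],p["side"]))
print("knob tri",tri(D["top"],(146.2,240.7),D["side"],(167,144.7)), ray(D["top"],(146.2,240.7),.06))
cv2.imwrite("pics/t5.png",np.hstack([crop(D["top"],135,172,60,90,6),cv2.resize(crop(D["side"],160,110,80,80,5),(360,540))]))
E
```

```text
away [np.float64(25.7083), array([ 0.4212, -0.0194,  0.16  ]), array([-0.0804, -0.1332, -0.4901]), np.float64(0.0699), np.float64(0.0)]
top [163.12179487 190.44871795] 156 [0.6339 0.1651 0.042 ] (array([0.6336, 0.1673]), array([36.4, 56.1]), 2.7)
side [222.58666667 137.66666667] 75 [0.6382 0.1627 0.042 ] (array([0.6378, 0.1679]), array([54.8, 29.3]), 89.3)
[0.63654833 0.16416386 0.04141693]
knob tri [0.46857789 0.20856985 0.0564894 ] [0.46877848 0.20756319 0.06      ]
```

View pics/t5.png

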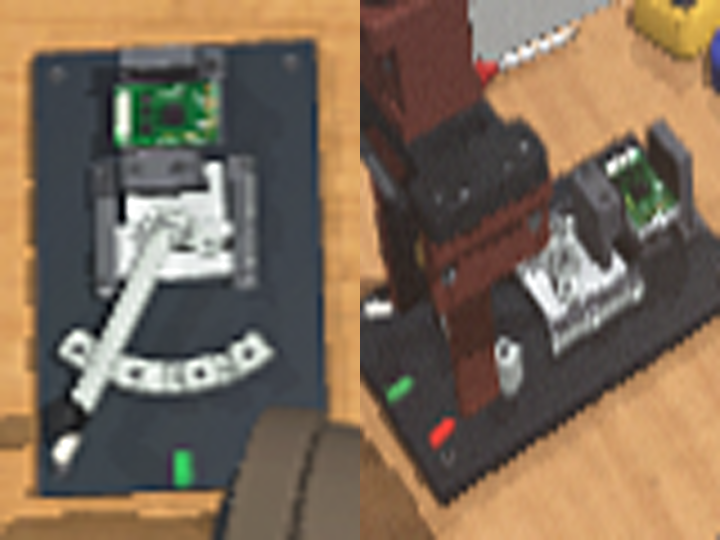

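The top view shows the module seated centrally between the jaws, white end toward +y, lever still at white. The measured knob (0.4686,0.2086,0.056) matches the geometric one (0.469,0.2135,0.055) within 5 mm. Take the midpoint and pinch it.

```bash
cat >> h.py <<'E'
piv=np.array([.5731,.1648]); yaw=np.deg2rad(3.6)
def knob(s,a):  # grasp position of knob centre for swing s, lift a
    r=.115*np.cos(a)-.021*np.sin(a); f=np.pi+yaw-.5+s
    return np.array([*(piv+r*np.array([np.cos(f),np.sin(f)])),.034+.115*np.sin(a)+.021*np.cos(a)])
st=lambda s:print(s,[np.round(observe()[k],4) for k in("clock","eef_pos","force","width","grip_force")])
E
python3 - <<'E'
from h import *
k=knob(0,0)+[0,-.002,-.010]; print(k)
move_to((k[0],k[1],.12),(180,0,169)); grip(.05); move_linear((k[0],k[1],.085),feed=.1)
f0=observe()["force"]
move_linear(k,feed=.05); st("down")
if abs(observe()["force"][2]-f0[2])<4: grip(.01,f_grip=20); st("grip")
d=get_image("side"); cv2.imwrite("pics/s6.png",crop(d,140,90,100,90,6))
E
```

```text
[0.46891526 0.2114882  0.045     ]
down [np.float64(28.7417), array([0.4691, 0.2115, 0.0452]), array([ 0.0289, -0.0162, -0.9718]), np.float64(0.0498), np.float64(0.0)]
grip [np.float64(29.325), array([0.4689, 0.2116, 0.0451]), array([0.9228, 0.5701, 0.1089]), np.float64(0.0195), np.float64(20.0001)]
```

View pics/s6.png

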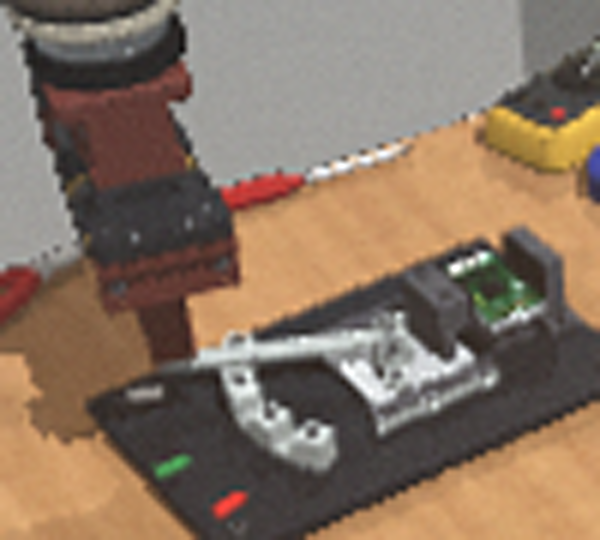

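The fingers hold the knob (width 19.5 mm) and the lever is still in the white notch. Lift it, swing and lower.

```bash
python3 - <<'E'
from h import *
o=np.array([0,-.0015,-.010])
for s,a in[(0,.05),(0,.11),(0,.165),(.1,.165),(.2,.165),(.3,.165),(.4,.165),(.5,.165),(.5,.11)]:
    move_linear(knob(s,a)+o,feed=.06); 
    if s in(0,.3,.5): st((s,a))
d=get_image("side"); cv2.imwrite("pics/s7.png",crop(d,140,90,100,90,6))
E
```

```text
(0, 0.05) [np.float64(29.625), array([0.47  , 0.2112, 0.0508]), array([-0.1538, -0.5461, -5.2442]), np.float64(0.0198), np.float64(19.9865)]
(0, 0.11) [np.float64(29.8917), array([0.4715, 0.2106, 0.0577]), array([ 0.0186, -1.3799, -5.5742]), np.float64(0.0195), np.float64(19.967)]
(0, 0.165) [np.float64(30.15), array([0.4733, 0.21  , 0.0639]), array([-0.9245, -0.8888, -4.4786]), np.float64(0.0196), np.float64(19.9563)]
(0.3, 0.165) [np.float64(31.15), array([0.4632, 0.1779, 0.0635]), array([-4.6963,  1.2908, -1.9696]), np.float64(0.0193), np.float64(19.9981)]
(0.5, 0.165) [np.float64(31.8167), array([0.4627, 0.1561, 0.0636]), array([-4.4967,  1.3708, -1.896 ]), np.float64(0.02), np.float64(19.965)]
(0.5, 0.11) [np.float64(32.075), array([0.4611, 0.156 , 0.0574]), array([-5.0424,  0.9791, -3.3471]), np.float64(0.0195), np.float64(19.9865)]
```

View pics/s7.png

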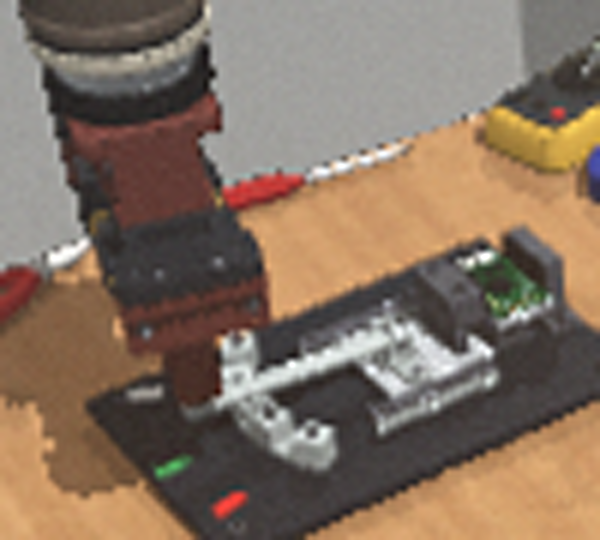

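The lever is lifted over the quadrant at the green notch, ~(235,390), and the jaw has pushed the module towards the fixed jaw. Lower it now, watching the force.

```bash
python3 - <<'E'
from h import *
o=np.array([0,-.0015,-.010])
for a in(.09,.07,.05,.03,.015,.005):
    move_linear(knob(.5,a)+o,feed=.04); st(a)
    if observe()["force"][2]>6: break
E
```

```text
0.09 [np.float64(32.375), array([0.4606, 0.156 , 0.0553]), array([-4.1787, -0.485 , -1.9455]), np.float64(0.0195), np.float64(19.9869)]
0.07 [np.float64(32.625), array([0.4602, 0.156 , 0.0531]), array([-4.5326,  0.4287, -1.1257]), np.float64(0.0194), np.float64(19.9894)]
0.05 [np.float64(32.875), array([0.4598, 0.1561, 0.0507]), array([-3.3779, -0.0699, -1.1385]), np.float64(0.0197), np.float64(19.9941)]
0.03 [np.float64(33.125), array([0.4594, 0.1562, 0.0485]), array([-2.6986,  0.8823, -1.3292]), np.float64(0.0197), np.float64(19.9981)]
0.015 [np.float64(33.375), array([0.4591, 0.1563, 0.047 ]), array([-3.4478, -0.3164,  2.6269]), np.float64(0.0195), np.float64(20.0013)]
0.005 [np.float64(33.625), array([0.4588, 0.1563, 0.0461]), array([-4.2231, -0.1291,  9.9815]), np.float64(0.0194), np.float64(20.0057)]
```

```bash
python3 - <<'E'
from h import *
grip(.045); sleep(.2); p=observe()["eef_pos"]
move_linear((p[0],p[1],.11),feed=.12); move_to((.40,-.06,.16),(180,0,169)); sleep(.2); st("away")
D={n:get_image(n) for n in("top","side")}
for n,d in D.items():
    u=proj(d,[(.635,.1687,.041)])[0].astype(int)
    c,m,a=blob(d,(u[0]-15,u[1]-15,30,30),(45,60,20),(84,255,200),3); print(n,c,a,rect(d,m,.041))
cv2.imwrite("pics/t8.png",np.hstack([crop(D["top"],135,172,60,90,6),cv2.resize(crop(D["side"],150,110,90,90,5),(430,540))]))
E
```

```text
away [np.float64(36.225), array([ 0.4004, -0.0589,  0.1596]), array([-0.2486,  0.7525,  0.0714]), np.float64(0.0449), np.float64(0.0)]
top [163.2173913  188.94409938] 161 (array([0.6383, 0.1676]), array([35.6, 56.8]), 4.2)
side [224.47169811 137.26415094] 53 (array([0.6432, 0.1637]), array([46.5, 29.3]), 89.1)
```

View pics/t8.png

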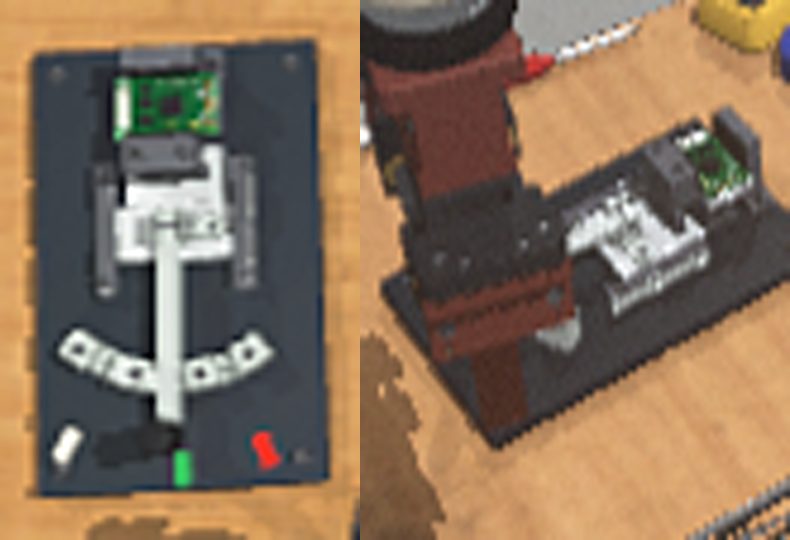

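The top view shows the lever along the vice axis at the green mark, and the module moved 4 mm against the fixed jaw with the moving jaw on it. To confirm the lever is home, I'll probe the knob's top (expected at 71 mm) with shut fingers.

```bash
python3 - <<'E'
from h import *
k=knob(.5,0)+[0,-.001,0]
grip(0.0); move_to((k[0],k[1],.11),(180,0,169)); move_linear((k[0],k[1],.078),feed=.08); sleep(.1); f0=observe()["force"][2]
for z in np.arange(.076,.0679,-.001):
    move_linear((k[0],k[1],z),feed=.03); f=observe()["force"][2]-f0; print(round(z,4),observe()["eef_pos"][2].round(4),round(f,1))
    if f>8: break
move_linear((k[0],k[1],.12),feed=.12); move_to((.40,-.06,.18),(180,0,169)); st("away")
E
```

```text
0.076 0.0761 -0.9
0.075 0.075 0.1
0.074 0.0739 -0.5
0.073 0.0729 -0.3
0.072 0.0719 -1.8
0.071 0.071 0.6
0.07 0.0702 6.0
0.069 0.0695 11.0
away [np.float64(42.2), array([ 0.4005, -0.0588,  0.1797]), array([-0.3666,  0.817 ,  0.1765]), np.float64(0.0004), np.float64(0.0)]
```

The knob's top is at 71 mm with a stiff stop below it, so the lever is fully home. Handing in.

```bash
python3 - <<'E'
from h import *
sleep(.3); print(finish_job())
E
```

```text
the job is handed in; nothing more can be done
None
```

The module is on the pad, gripped by the sprung jaw, with the lever fully down in the green notch; I handed the job in after about 42.5 s of the 67 s, and no verdict was returned.

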